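Open the combination padlock by feel and present it at the hasp

TASK

Open the combination padlock that lies in the wooden holder: turn its dial anticlockwise until you feel the stop, then clockwise to the second click, and pull the shackle out to its end. Then lift the lock out and hold it level, dial up, with the open shackle loop a few centimetres straight above the staple on the grey chest's lid. Finish while still holding it there, still and touching nothing else, and leave the jar, tape roll, vase and mug alone.

Things in the scene. Friction and masses are not known exactly. Their poses are not given: they have to be found in the camera images.
- holder: Fixed wooden holder, 74 x 76 mm, base 10 mm thick, with rails to 19 mm above the bench round the lock. Origin: centre of its underside on the bench. The lock lies in it, same x and y axes, 1.5 mm of play all round. The rails leave the middle 34 mm of the lock's y sides free for fingers. It keeps the lock from turning and from following the shackle.
- padlock: Loose brass padlock lying dial up in the holder, about 0.3 to 0.5 kg in all. Body 56 (x) x 58 (y) x 30 (z) mm; origin: centre of the underside (10 mm above the bench in the holder); +x towards the shackle. Take the body from above by its y sides (58 mm apart); the dial then stands up between the fingers, to 54 mm above the underside.
- dial (a joint): Dial on the lock's top, in rad, growing clockwise seen from above; 0 = hard anticlockwise stop. It rests in clicks: one at 0, the first at 0.36, the second at 0.72 (opens only here), more at 1.08 and 1.44; hard end 1.5. Between clicks it springs to the nearest (about 0.1 N m to overcome). Starts near 1.08 or 1.44. Blocked once the shackle is out.
- bar (a point): Middle of the dial's upright grip bar, on the dial's axis, 45 mm above the lock's underside. Black bar 34 mm long, 10 wide, 18 high (36 to 54 mm above the underside) on a disc 40 mm across. x runs along the bar to its end with the steel line on top, y across the bar, z up. x points 0.72 rad anticlockwise of the lock's +x at dial 0, and along it at dial 0.72.
- shackle (a joint): Steel U shackle of 8 mm round bar; value in m: 0 in, 0.016 fully out (hard end). Slides along the lock's +x and stays where it is left (friction about 1.5 N). At any dial click but the second it stops after about 2 mm.
- bow (a point): Middle of the shackle's bow: straight 8 mm bar, 24 mm long, along the lock's y, 15 mm above its underside, 68 mm from its origin along +x when shut; moves with the shackle. Inside the shut loop: 34 mm between the legs, 36 mm from bow to body. Axes as the lock's. Pinch it from above, fingers closing along the lock's x, and pull along +x.
- loop (a point): Middle of the opened shackle loop: a point fixed to the padlock, 54 mm from its origin along +x and 15 mm above its underside. Axes as the lock's.
- chest: Fixed grey steel chest, 160 (x) x 220 (y) x 85 (z) mm, origin in the centre of its underside on the bench. The hasp with its staple is on the lid.
- staple (a point): Top of the steel staple, a small upright loop 28 mm wide on the chest's lid: 50 mm from the chest's centre along its +x, 30 mm above the lid (115 mm above the bench).
- jar: Loose bystander: lidded glass jar, 58 mm across, 65 mm high, origin under its centre.
- tape_roll: Loose bystander: roll of paper tape lying flat, 90 mm across, 25 mm high, origin under its centre.
- small_vase: Loose bystander: white vase, 72 mm across, 130 mm high, origin under its centre.
- mug: Loose bystander: white mug, 76 mm across, 85 mm high, origin under its centre.
Mind the look-alikes: they are no part of the job. Leave any blue or green look-alike of the padlock alone.

How it is judged:
By the outcome, as a careful person would: the job done as asked, in the order asked, and still so for the second after the job is handed in, while the arm keeps its last pose, push and grip.
It also fails if it takes over 64 s, if anything falls off the work surface, if the arm or the gripper's body presses on something with over 40 N, if the wrist force passes 120 N, or if a joint passes its speed limit or range.

ROBOT

A 6-joint arm with a two-finger parallel gripper is mounted at the origin on the work surface. World frame = base frame: x ahead of the robot, y to its left, z up, the work surface at z = 0. Lengths are in m, angles in rad, forces in N, time in s.
With the tool pointing down it reaches from about 0.35 to 0.8 m from the base axis. Payload 7.3 kg.
Tool frame: the origin (TCP) lies between the finger pads; the fingertips stand 25 mm ahead of it and the grasp point (between the pads) lies 6 mm ahead of it (r.tip_extent is the distance from the TCP to the fingertips, in m); z points along the fingers, y is the line along which they close (so a half turn about z gives the same grasp; the last joint's range is limited). The gripper opens to 85 mm and grips with 20 to 120 N. Pads are 22 mm wide; open, the fingers measure 114 mm over their backs; the gripper's body (76 mm by 85 mm) begins 54 mm behind the grasp point. The pads swing forward as they close: fully open they stand 13 mm farther back than shut.
Start: joints at [-1.321, 0.342, 1.524, -0, 1.275, -0.146], TCP at [0.202, -0.484, 0.256] pointing down, gripper open.
Joint ranges: [-2.53, 2.53], [-0.77, 2.02], [0.04, 2.7], [-1, 4.14], [0.28, 2.66], [-3.11, 3.11]. Speed limits (rad/s): [2.57, 2.57, 3.14, 3.14, 3.14, 3.14].

INTERFACE

Orientations are given as a unit quaternion [x, y, z, w].
In Python, from workcell import r, command_gripper, optics gives the robot as it stands. The module is installed in compiled form; this text tells all that it offers. Calls block until the motion is done:
- r.reach(position, orientation): joint-space move of the TCP to a pose.
- r.move_straight(position, orientation=None, speed=0.15, max_force=None): straight line of the TCP; orientation=None keeps the orientation; speed is the mean speed in m/s. With max_force (N) it stops when the force on the tool has changed by that much, and returns True; else False.
- r.movej(angles): joint-space move.
- command_gripper(opening, force=None): finger opening in m; force is the grip in N (None keeps the last); returns when the fingers have stopped.
- r.hold(seconds).
- r.solve_ik(position, orientation): joint angles nearest the present ones, or None.
- r.read_state(): the state.
- optics.get_image(name): name is "scene" or "top"; returns (picture, depth): 480x640x3 uint8, red, green, blue; 480x640 float32, m along the optical axis (not along the pixel's ray), 0 where there is no reading.
- optics.camera_model(name): a dict with "K" (3x3 intrinsics, pixels), "k1" (the pictures are not rectified: a ray, as slopes to the right and down, at radius r is drawn at 1 + k1 r^2 times it, then the intrinsics apply), "R" (3x3) and "t" (3): a world point X has camera coordinates R X + t. Camera axes: x right, y down, z forward; pixel columns grow to the right and rows downward; lengths in m; the calibration is good to about 2 mm. A picture is of the moment at which its call begins. camera_model takes no time and is no camera call.
A pose or a line that the arm cannot do raises r.PlanningError and nothing moves.
- r.finish_job(): hands the job in; it is judged then, once.
The state is a dict: "time_s": time; "joint_positions": joint angles; "dq": joint speeds; "tau": joint torques, N m; "eef_pos": TCP position; "eef_rot": TCP orientation; "contact_force": force on the tool from outside, world axes, zero at the start; "torque": the same for the moment, N m; "grip_width": finger opening in m; "grip_force": force on a finger pad.
Only numpy, scipy, OpenCV 4.12 (cv2) and the standard library are available. Lean on these libraries where they do the work, as an engineer would, in place of code of your own. Each camera call takes 0.05 s, during which the arm holds its last target. There are 200 camera calls.

## Working session

There is one attempt and no reset: what is moved stays moved. The work goes in short steps, each a Python script; the robot and the scene stay as the last script left them, time stands still between calls to the robot, and variables do not carry over. Pictures are saved under pics/ and viewed, at most 10 in all, crops included, and the job is handed in when it is done.

```bash
mkdir -p pics; cat > h.py <<'E'
import numpy as np, cv2
from workcell import r, command_gripper, optics
def snap(name):
    im,d=optics.get_image(name); np.savez('%s.npz'%name,im=im,d=d); return im,d
def load(name):
    z=np.load('%s.npz'%name); return z['im'],z['d']
def rays(name,uv):
    c=optics.camera_model(name);K=np.array(c['K']);k1=float(c['k1'])
    uv=np.atleast_2d(np.asarray(uv,float))
    p=cv2.undistortPoints(uv.reshape(-1,1,2),K,np.array([k1,0,0,0.])).reshape(-1,2)
    R=np.array(c['R']);t=np.array(c['t'])
    return -R.T@t,(np.c_[p,np.ones(len(p))]@R)
def onplane(name,uv,z):
    o,d=rays(name,uv); return o+d*((z-o[2])/d[:,2])[:,None]
def depthpts(name,uv,dep):
    o,d=rays(name,uv); return o+d*np.asarray(dep)[:,None]
def project(name,X):
    c=optics.camera_model(name);X=np.atleast_2d(X)@np.array(c['R']).T+np.array(c['t'])
    p=X[:,:2]/X[:,2:];p=p*(1+float(c['k1'])*(p**2).sum(1))[:,None];K=np.array(c['K'])
    return p*[K[0,0],K[1,1]]+[K[0,2],K[1,2]]
E
python3 - <<'E'
from h import *
for n in('scene','top'):
    im,d=snap(n); cv2.imwrite('pics/%s0.png'%n,im[:,:,::-1]); c=optics.camera_model(n); print(n,c, -np.array(c['R']).T@np.array(c['t']))
s=r.read_state();print(s)
E
```

```text
scene {'K': array([[496.74110815,   0.        , 328.32419371],
       [  0.        , 496.74110815, 245.223483  ],
       [  0.        ,   0.        ,   1.        ]]), 'k1': -0.043832130360693854, 'R': array([[ 0.51483562,  0.85728487, -0.0026321 ],
       [ 0.72750548, -0.43851774, -0.52767222],
       [-0.45351963,  0.26974958, -0.849444  ]]), 't': array([-0.25991227, -0.32438258,  1.59056793])} [ 1.09115599 -0.3484837   1.17924659]
top {'K': array([[455.83011409,   0.        , 319.41494332],
       [  0.        , 455.83011409, 239.34864111],
       [  0.        ,   0.        ,   1.        ]]), 'k1': -0.05105013874625543, 'R': array([[ 0.0151746 , -0.99971494, -0.01843311],
       [-0.99656657, -0.013621  , -0.08166722],
       [ 0.08139286,  0.01960909, -0.99648918]]), 't': array([-9.00620325e-04,  5.20704581e-01,  1.11739375e+00])} [ 0.42798257 -0.01571892  1.15597867]
{'time_s': 0.1, 'joint_positions': array([-1.32101323e+00,  3.42648684e-01,  1.52487966e+00,  3.26447944e-06,
        1.27538818e+00, -1.46025351e-01]), 'dq': array([-0.0003032 , -0.00173303, -0.00265532, -0.00093088, -0.00041353,
        0.00041937]), 'tau': array([ 1.62399680e-03, -4.34446907e+01, -2.46490109e+01, -1.78599789e-04,
        4.71735126e-03,  3.53246196e-05]), 'eef_pos': array([ 0.20234981, -0.48411085,  0.25571229]), 'eef_rot': array([ 9.80480670e-01,  1.96614386e-01, -3.27659871e-05, -6.61126698e-04]), 'contact_force': array([-0.48344011,  0.20997753, -0.27400132]), 'torque': array([ 0.02166267, -0.03751321, -0.02128246]), 'grip_force': 0.0, 'grip_width': 0.08512170917263724}
```

View pics/scene0.png

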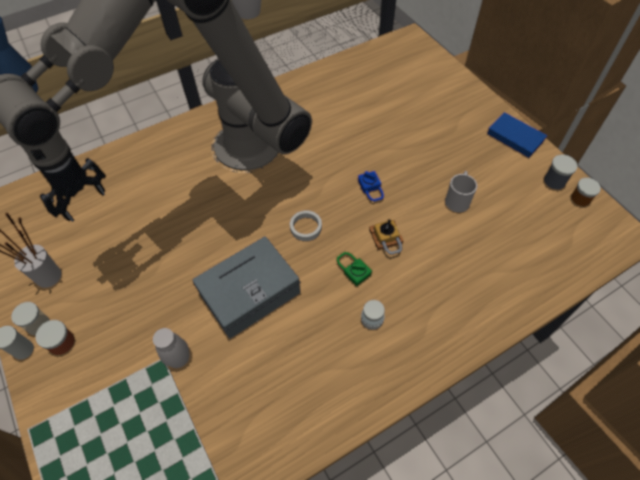

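View pics/top0.png

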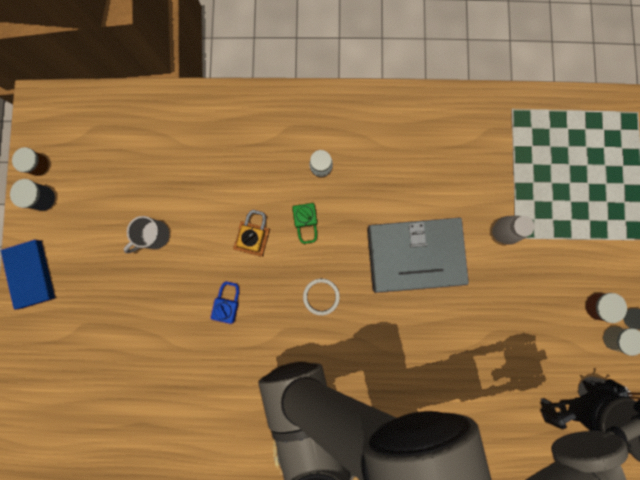

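The scene picture shows the brass lock at about (388,235), with the green lock at (354,268), the blue one at (371,186), the chest at (248,285) and its staple at (256,292). In the top picture the lock is at (251,238) with its shackle pointing up towards (256,215), and the staple is at (418,233). I'll zoom in on these.

```bash
python3 - <<'E'
from h import *
def crop(n,u,v,h,s):
    im,_=load(n); return cv2.resize(im[v-h:v+h,u-h:u+h],(s,s),interpolation=cv2.INTER_CUBIC)
a=np.hstack([crop('top',251,232,28,400),crop('scene',388,236,28,400)])
b=np.hstack([crop('top',418,245,20,200),crop('scene',256,288,20,200)]); b=np.hstack([b,np.zeros((200,400,3),np.uint8)])
cv2.imwrite('pics/z1.png',np.vstack([a,b])[:,:,::-1])
# depth based points
for n,(u,v),h in(('top',(251,232),28),('scene',(388,236),28)):
    im,d=load(n); hsv=cv2.cvtColor(im,cv2.COLOR_RGB2HSV)
    vv,uu=np.mgrid[v-h:v+h,u-h:u+h]; uv=np.c_[uu.ravel(),vv.ravel()]
    P=depthpts(n,uv,d[vv,uu].ravel()); ok=d[vv,uu].ravel()>0
    H=hsv[vv,uu].reshape(-1,3)
    print(n,'table z',np.median(P[ok&(P[:,2]<.008),2]))
    brass=ok&(H[:,1]>170)&(H[:,2]>140)&(P[:,2]>.03)&(P[:,2]<.045)
    black=ok&(H[:,2]<70)&(P[:,2]>.035)
    for nm,m in(('brass',brass),('black',black)):
        if m.sum(): print(nm,m.sum(),P[m].mean(0),np.percentile(P[m,2],[5,50,95]),H[m].mean(0))
E
```

```text
top table z 0.0013711696704007403
brass 231 [0.51982301 0.17962063 0.04078015] [0.03721775 0.04094915 0.04409122] [ 18.71861472 193.68398268 175.19480519]
black 181 [0.52004048 0.17759522 0.05302317] [0.04371632 0.04935562 0.06700818] [16.01657459 63.41436464 37.4640884 ]
scene table z -0.0009851660242164995
black 130 [0.52392826 0.17569809 0.05011227] [0.04155403 0.04662072 0.06509792] [72.71538462 54.16923077 32.47692308]
```

View pics/z1.png

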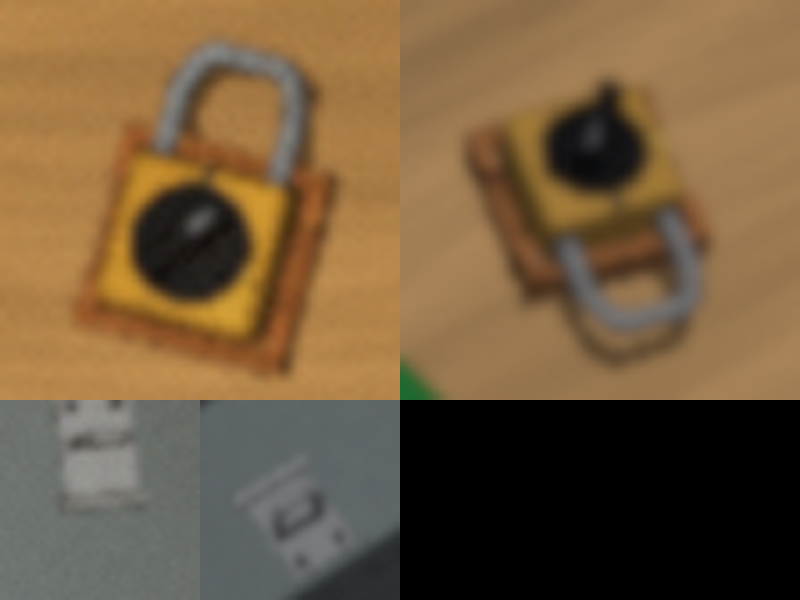

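The top crop shows the lock yawed slightly clockwise, with the steel line at the bar's upper right, so the dial is past zero (1.08 or 1.44). The scene crop shows the staple as a dark loop near pixel (256,291). Next I'll measure the poses.

```bash
python3 - <<'E'
from h import *
np.set_printoptions(precision=4,suppress=True)
def mask(n,lo,hi,c,h):
    im,d=load(n); hsv=cv2.cvtColor(im,cv2.COLOR_RGB2HSV); m=cv2.inRange(hsv,lo,hi); w=np.zeros_like(m); w[c[1]-h:c[1]+h,c[0]-h:c[0]+h]=255; return m&w
def big(m): return max(cv2.findContours(m,cv2.RETR_EXTERNAL,cv2.CHAIN_APPROX_NONE)[0],key=cv2.contourArea)
def rect(P): 
    (c,s,a)=cv2.minAreaRect((P[:,:2]*1000).astype(np.float32)); return np.array(c)/1000,s,a
cen={}
for n,c,vmin in(('top',(250,238),150),('scene',(384,228),110)):
    im,d=load(n);hsv=cv2.cvtColor(im,cv2.COLOR_RGB2HSV)
    print(n,'brass samples',[hsv[c[1]+j,c[0]+i].tolist() for i,j in((-13,0),(12,-6),(-12,8),(0,15))])
    m=mask(n,(16,150,vmin),(30,255,255),c,24); print('brass px',(m>0).sum())
    if not m.any(): continue
    k=big(cv2.morphologyEx(m,cv2.MORPH_CLOSE,np.ones((3,3))));hu=cv2.convexHull(k)
    P=onplane(n,hu.reshape(-1,2),.040); print(' rect on .04',rect(P))
    P=onplane(n,hu.reshape(-1,2),.0); 
    mk=mask(n,(0,0,0),(179,255,75),c,15 if n=='top' else 18)
    kb=big(mk); print(' black',cv2.contourArea(kb), 'centre@.046',onplane(n,cv2.minEnclosingCircle(kb)[0],.046),cv2.minEnclosingCircle(kb))
    # bar by depth
    v,u=np.mgrid[c[1]-22:c[1]+22,c[0]-22:c[0]+22];D=d[v,u].ravel();Q=depthpts(n,np.c_[u.ravel(),v.ravel()],D)
    b=Q[(D>0)&(Q[:,2]>.056)&(Q[:,2]<.075)];w=np.linalg.eigh(np.cov(b[:,:2].T));print(' bar',len(b),b.mean(0),'axis',np.degrees(np.arctan2(*w[1][::-1,1])),w[0]**.5)
    # shackle grey
    cs=(256,218) if n=='top' else (390,245)
    ms=mask(n,(0,0,90),(179,60,255),cs,14); ks=big(ms); Ps=onplane(n,ks.reshape(-1,2),.025); print(' shackle',cv2.contourArea(ks),rect(Ps))
    vv,uu=np.nonzero(ms); Q=depthpts(n,np.c_[uu,vv],d[vv,uu]); print(' shackle z',np.median(Q[d[vv,uu]>0,2]),len(vv))
# chest lid
for n,c,h in(('top',(418,255),56),('scene',(248,283),60)):
    im,d=load(n);v,u=np.mgrid[c[1]-h:c[1]+h,c[0]-h:c[0]+h];D=d[v,u].ravel();uv=np.c_[u.ravel(),v.ravel()];Q=depthpts(n,uv,D)
    ok=(D>0)&(Q[:,2]>.07)&(Q[:,2]<.1);L=np.zeros(im.shape[:2],np.uint8);L[uv[ok,1],uv[ok,0]]=255
    k=big(cv2.morphologyEx(L,cv2.MORPH_OPEN,np.ones((3,3))));print(n,'lid z',np.median(Q[ok,2]),rect(onplane(n,k.reshape(-1,2),.085)))
    st=Q[(D>0)&(Q[:,2]>.105)&(Q[:,2]<.125)];print(' staple',len(st),st.mean(0) if len(st) else '')
print(r.tip_extent)
E
```

```text
top brass samples [[15, 182, 147], [19, 200, 153], [18, 197, 140], [14, 174, 151]]
brass px 910
 rect on .04 (array([0.5217, 0.1793]), (116.65200805664062, 118.1076889038086), 0.8761199712753296)
 black 169.0 centre@.046 [[0.5208 0.1782 0.046 ]] ((249.35714721679688, 237.5), 7.788758754730225)
 bar 61 [0.52   0.1795 0.065 ] axis 128.6613970570997 [0.003  0.0097]
 shackle 67.0 (array([0.5706, 0.1673]), (47.89209747314453, 39.707332611083984), 76.73011779785156)
 shackle z 0.029905445937566832 107
scene brass samples [[13, 155, 130], [16, 127, 153], [14, 142, 113], [8, 10, 104]]
brass px 156
 rect on .04 (array([0.5227, 0.177 ]), (57.75238037109375, 53.81311798095703), 77.29581451416016)
 black 117.0 centre@.046 [[0.5188 0.1799 0.046 ]] ((387.0, 227.0), 7.280210018157959)
 bar 43 [0.522  0.1784 0.0631] axis 127.40342969747064 [0.003  0.0102]
 shackle 67.5 (array([0.5693, 0.1675]), (50.040802001953125, 43.54045104980469), 77.24280548095703)
 shackle z 0.026985620391432708 102
top lid z 0.08644946807601905 (array([ 0.4829, -0.2273]), (160.25970458984375, 220.1998748779297), 5.57114315032959)
 staple 32 [ 0.5327 -0.2231  0.1134]
scene lid z 0.08391290913036031 (array([ 0.4879, -0.2296]), (165.7247314453125, 220.58843994140625), 5.4721527099609375)
 staple 28 [ 0.534  -0.2252  0.112 ]
0.025
```

The two views agree:

| Item | Measured value |
|---|---|
| Lock | (0.521, 0.179), yaw about -13° |
| Dial | about 1.44 (bar at about -53°, top at z 0.064) |
| Staple | (0.5335, -0.224), z about 0.115 |

Next I'll grip the bar.

```bash
cat >> h.py <<'E'
from scipy.spatial.transform import Rotation as Ro
L=np.array([.521,.179]); YAW=np.radians(-13.1)
def down(psi):  # tool x along psi, pointing down
    return (Ro.from_euler('z',psi)*Ro.from_euler('x',np.pi)).as_quat()
def st():
    s=r.read_state(); x=Ro.from_quat(s['eef_rot']).as_matrix()[:,0]
    print('t %.2f pos %s psi %.3f F %s Mz %.3f w %.4f g %.1f'%(s['time_s'],s['eef_pos'].round(4),np.arctan2(x[1],x[0]),s['contact_force'].round(1),s['torque'][2],s['grip_width'],s['grip_force'])); return s
def pick(pos,psi,psi2=None):
    "psi or psi+pi, whichever keeps q6 well inside"
    best=None
    for k in(0,np.pi):
        qs=[r.solve_ik(pos,down(p+k)) for p in(psi,psi if psi2 is None else psi2)]
        if all(q is not None for q in qs):
            m=max(abs(q[5]) for q in qs); 
            if best is None or m<best[0]: best=(m,k,[q.round(2) for q in qs])
    print(best); return best[1]
E
python3 - <<'E'
from h import *
psi=YAW-.70; p=[*L,.0735]
k=pick(p,psi,YAW+.8)
command_gripper(.04,40)
r.reach([*L,.16],down(psi+k)); st()
r.move_straight(p,speed=.08,max_force=8); st()
command_gripper(0,40); st()
E
```

```text
(np.float64(1.950355674357714), 3.141592653589793, [array([ 0.19,  0.6 ,  1.67,  0.  ,  0.87, -0.45]), array([ 0.19,  0.6 ,  1.67,  0.  ,  0.87, -1.95])])
t 3.23 pos [0.5214 0.1782 0.1601] psi 2.212 F [ 0.6 -0.6  0.5] Mz -0.038 w 0.0399 g 0.0
t 4.47 pos [0.5214 0.1791 0.074 ] psi 2.213 F [ 0.6 -0.4 -0.1] Mz 0.049 w 0.0399 g 0.0
t 4.84 pos [0.521  0.1789 0.0738] psi 2.213 F [-1.4 -1.2  3.3] Mz -0.004 w 0.0089 g 45.1
```

```bash
python3 - <<'E'
from h import *
q=np.array(r.read_state()['joint_positions']);q0=q[5];M=[]
for i in range(80):
    q[5]-=.08 if q0-q[5]<1.2 else .025
    r.movej(q); s=r.read_state(); M.append((round(q0-q[5],3),round(float(s['torque'][2]),3)))
    if abs(s['torque'][2])>.5 or q0-q[5]>1.65: break
print(M); st()
E
```

```text
[(np.float64(0.08), -0.113), (np.float64(0.16), -0.283), (np.float64(0.24), 0.153), (np.float64(0.32), 0.077), (np.float64(0.4), -0.07), (np.float64(0.48), -0.233), (np.float64(0.56), -0.416), (np.float64(0.64), 0.077), (np.float64(0.72), 0.001), (np.float64(0.8), -0.163), (np.float64(0.88), -0.343), (np.float64(0.96), 0.007), (np.float64(1.04), -0.019), (np.float64(1.12), -0.139), (np.float64(1.2), -0.297), (np.float64(1.225), -0.357), (np.float64(1.25), -0.424), (np.float64(1.275), -0.382), (np.float64(1.3), -0.428), (np.float64(1.325), 0.154), (np.float64(1.35), 0.082), (np.float64(1.375), 0.011), (np.float64(1.4), -0.004), (np.float64(1.425), -0.229), (np.float64(1.45), -0.43), (np.float64(1.475), -0.622)]
t 11.34 pos [0.5201 0.1799 0.0739] psi -2.600 F [-3.3  8.   3.2] Mz -0.622 w 0.0092 g 46.9
```

Four clicks, then a steep torque rise, so that was the stop. Now clockwise to the second click.

```bash
python3 - <<'E'
from h import *
q=np.array(r.read_state()['joint_positions']);q0=q[5]+1.475-1.40*0;M=[]
z=q[5]+.075   # joint value at dial zero
for d in list(np.arange(.06,.55,.08))+list(np.arange(.57,.745,.03))+[.74]:
    q[5]=z+d; r.movej(q); M.append((round(float(d),3),round(float(r.read_state()['torque'][2]),3)))
print(M); st()
E
```

```text
[(0.06, 0.013), (0.14, 0.214), (0.22, -0.229), (0.3, -0.098), (0.38, -0.036), (0.46, 0.151), (0.54, 0.267), (0.57, -0.084), (0.6, -0.039), (0.63, -0.089), (0.66, -0.135), (0.69, -0.036), (0.72, 0.015), (0.74, 0.082)]
t 14.85 pos [0.5198 0.1798 0.0739] psi 2.869 F [-1.  -1.8  0. ] Mz 0.082 w 0.0085 g 44.9
```

```bash
sed -i 's/^L=.*/L=np.array([.521,.179]); YAW=-.24/' h.py; python3 - <<'E'
from h import *
command_gripper(.035); s=st(); p=np.array(s['eef_pos'])
r.move_straight([p[0],p[1],.125],speed=.15)
u=np.array([np.cos(YAW),np.sin(YAW)]); b=L+.068*u
k=pick([*b,.034],YAW+np.pi/2)
command_gripper(.026)
r.reach([*b,.11],down(YAW+np.pi/2+k)); st()
im,d=snap('top'); a=cv2.resize(im[180:280,200:300],(400,400),interpolation=cv2.INTER_CUBIC)
im,d=snap('scene'); c=cv2.resize(im[180:280,340:440],(400,400),interpolation=cv2.INTER_CUBIC)
cv2.imwrite('pics/z2.png',np.hstack([a,c])[:,:,::-1])
E
```

```text
t 15.22 pos [0.5201 0.18   0.074 ] psi 2.868 F [ 0.3 -0.   0.2] Mz -0.014 w 0.0348 g 0.0
(np.float64(0.38483948054603445), 0, [array([ 0.14,  0.74,  1.52, -0.  ,  0.89,  0.38]), array([ 0.14,  0.74,  1.52, -0.  ,  0.89,  0.38])])
t 17.30 pos [0.5869 0.1629 0.1099] psi 1.332 F [-0.6  0.2  0.3] Mz 0.026 w 0.0258 g 0.0
```

View pics/z2.png

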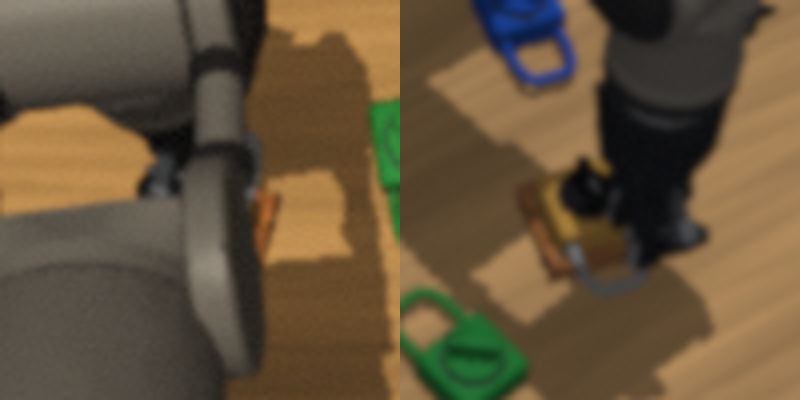

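The arm hides the lock from the top camera. In the scene crop the fingers hang over the shackle at about (620,240) and nothing is in the way, so I'll descend under a force guard.

```bash
python3 - <<'E'
from h import *
u=np.array([np.cos(YAW),np.sin(YAW)]); b=L+.068*u
hit=r.move_straight([*b,.034],speed=.06,max_force=6); print(hit); st()
if not hit:
    command_gripper(0,30); s=st()
    if s['grip_width']>.005:
        p=np.array(s['eef_pos'])
        for i in range(1,5):
            h=r.move_straight([*(p[:2]+.0055*i*u),p[2]],speed=.04,max_force=15); s=st()
            print(h,(np.array(s['eef_pos'])-p)[:2]@u)
            if h: break
E
```

```text
False
t 18.82 pos [0.5873 0.1629 0.0344] psi 1.331 F [-0.  -0.   0.5] Mz -0.030 w 0.0260 g 0.0
t 19.11 pos [0.587  0.1629 0.0343] psi 1.331 F [-0.8 -0.4  1.2] Mz -0.014 w 0.0065 g 29.0
t 19.39 pos [0.5932 0.1615 0.0345] psi 1.331 F [ 0.7 -0.5  0.9] Mz 0.007 w 0.0066 g 29.1
False 0.0063187042639840955
t 19.68 pos [0.5984 0.1602 0.0344] psi 1.331 F [1.5 0.2 0.5] Mz -0.006 w 0.0067 g 29.1
False 0.011675788681903007
t 19.98 pos [0.6024 0.1591 0.0339] psi 1.331 F [-3.4  0.9  1.4] Mz -0.021 w 0.0067 g 29.5
False 0.015851171767330384
t 20.18 pos [0.6024 0.1588 0.032 ] psi 1.330 F [-0.1  0.8  1.6] Mz -0.014 w 0.0065 g 30.0
True 0.015907391392907016
```

```bash
python3 - <<'E'
from h import *
u=np.array([np.cos(YAW),np.sin(YAW)]); p=np.array(r.read_state()['eef_pos'])
print(r.move_straight([p[0]+.008*u[0],p[1]+.008*u[1],.034],speed=.03,max_force=18)); st()
r.hold(.2); s=st(); print((np.array(s['eef_pos'])[:2]-[.587,.1629])@u)
E
```

```text
True
t 20.47 pos [0.6026 0.1588 0.0314] psi 1.330 F [0.7 0.7 2.3] Mz -0.053 w 0.0066 g 30.3
t 20.67 pos [0.6026 0.1588 0.0314] psi 1.331 F [1.5 1.6 2.4] Mz -0.053 w 0.0066 g 30.3
0.01614179779428434
```

```bash
python3 - <<'E'
from h import *
command_gripper(.026); p=np.array(r.read_state()['eef_pos'])
r.move_straight([p[0],p[1],.13],speed=.15)
k=pick([*L,.04],YAW); print(k)
command_gripper(.085); r.reach([.40,-.06,.28],down(YAW+k)); st()
im,d=snap('top'); a=cv2.resize(im[190:270,210:290],(400,400),interpolation=cv2.INTER_CUBIC)
im,d=snap('scene'); c=cv2.resize(im[195:275,350:430],(400,400),interpolation=cv2.INTER_CUBIC)
cv2.imwrite('pics/z3.png',np.hstack([a,c])[:,:,::-1])
for n,c,cs in(('top',(250,238),(258,215)),('scene',(387,228),(392,247))):
    im,d=load(n);v,u=np.mgrid[c[1]-22:c[1]+22,c[0]-22:c[0]+22];D=d[v,u].ravel();Q=depthpts(n,np.c_[u.ravel(),v.ravel()],D)
    b=Q[(D>0)&(Q[:,2]>.056)&(Q[:,2]<.075)]
    if len(b)>5: w=np.linalg.eigh(np.cov(b[:,:2].T));print('bar',len(b),b.mean(0),np.degrees(np.arctan2(*w[1][::-1,1])))
    m=cv2.inRange(cv2.cvtColor(im,cv2.COLOR_RGB2HSV),(0,0,85),(179,60,255));W=np.zeros_like(m);W[cs[1]-18:cs[1]+18,cs[0]-18:cs[0]+18]=255;m&=W
    ks=max(cv2.findContours(m,cv2.RETR_EXTERNAL,cv2.CHAIN_APPROX_NONE)[0],key=cv2.contourArea).reshape(-1,2)
    P=onplane(n,ks,.025)[:,:2]-L; e=np.array([np.cos(YAW),np.sin(YAW)]);f=np.array([-e[1],e[0]])
    print('shackle x',(P@e).min(),(P@e).max(),'y',(P@f).min(),(P@f).max())
E
```

```text
(np.float64(1.1389938063689713), 3.141592653589793, [array([ 0.19,  0.65,  1.69,  0.  ,  0.8 , -1.14]), array([ 0.19,  0.65,  1.69,  0.  ,  0.8 , -1.14])])
3.141592653589793
t 24.18 pos [ 0.4002 -0.0599  0.2799] psi 2.901 F [ 1.  -0.5 -0.3] Mz -0.045 w 0.0852 g 0.0
bar 65 [0.51991078 0.17816372 0.06405296] 167.32114538095462
shackle x 0.036400322263926775 0.08735376220069843 y -0.02447026358320064 0.023923877685021754
bar 46 [0.52252749 0.17704342 0.06246843] 167.76150605596683
shackle x 0.03212042270396047 0.08757878933205736 y -0.026559732599648417 0.02404787623304196
```

View pics/z3.png

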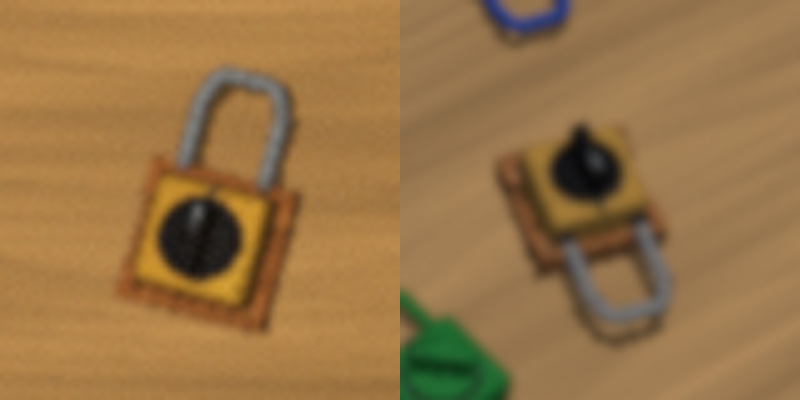

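The shackle's outer edge is now at 87.5 mm (88 expected) and the bar lies along the lock's x, so the lock is open. Now I'll grasp the body.

```bash
sed -i 's/^L=.*/L=np.array([.521,.1782]); YAW=-.228/' h.py; python3 - <<'E'
from h import *
o=down(YAW+np.pi)
r.reach([*L,.14],o); hit=r.move_straight([*L,.0395],speed=.1,max_force=8); print(hit); st()
if not hit:
    command_gripper(0,70); s=st()
    if s['grip_width']>.05:
        p=np.array(s['eef_pos']); r.move_straight([p[0],p[1],p[2]+.06],speed=.06,max_force=25); st()
E
```

```text
False
t 26.60 pos [0.5214 0.1783 0.0401] psi 2.914 F [0.7 0.4 0. ] Mz 0.024 w 0.0853 g 0.0
t 26.98 pos [0.5215 0.1784 0.0405] psi 2.914 F [-1.3  0.3  5.8] Mz -0.042 w 0.0565 g 76.0
t 28.14 pos [0.5212 0.1783 0.1001] psi 2.914 F [ 0.7 -0.6 -2.9] Mz -0.037 w 0.0565 g 75.1
```

```bash
python3 - <<'E'
from h import *
y=.096; S=np.array([.5335,-.224]); t=S-.054*np.array([np.cos(y),np.sin(y)]); o=down(y+np.pi)
p=np.array(r.read_state()['eef_pos'])
r.move_straight([p[0],p[1],.26],speed=.2)
print(r.solve_ik([*t,.1655],o))
r.reach([*t,.26],o); st()
r.move_straight([*t,.170],speed=.1,max_force=10); r.hold(.3); s=st()
im,d=snap('top'); a=cv2.resize(im[180:300,360:480],(400,400),interpolation=cv2.INTER_CUBIC)
im,d=snap('scene'); c=cv2.resize(im[210:330,190:310],(400,400),interpolation=cv2.INTER_CUBIC)
cv2.imwrite('pics/z4.png',np.hstack([a,c])[:,:,::-1])
lp=[*(np.array(s['eef_pos'])[:2]+.054*np.array([np.cos(y),np.sin(y)])),s['eef_pos'][2]-.0155]
for n in('top','scene'): print(n,project(n,[lp,[.5335,-.224,.115]]))
E
```

```text
[-0.58984463  0.44435038  1.63660237  0.          1.0606399  -2.25664095]
t 30.61 pos [ 0.48   -0.2284  0.2598] psi -3.045 F [-0.2 -0.5 -3.7] Mz 0.053 w 0.0567 g 75.2
t 31.96 pos [ 0.4799 -0.2293  0.1704] psi -3.046 F [ 0.1 -0.  -3.1] Mz -0.033 w 0.0564 g 75.2
top [[423.01325844 229.97179343]
 [419.36550287 231.79628428]]
scene [[252.09657953 279.69890129]
 [254.32347379 287.43120465]]
```

View pics/z4.png

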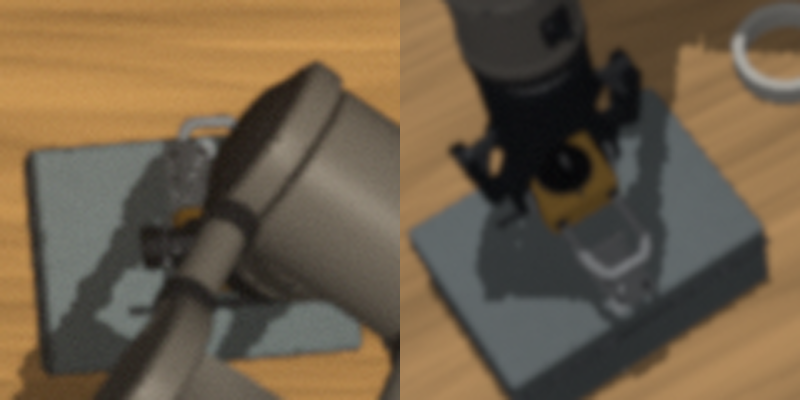

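The shackle is over the hasp. The bow is at about (422,217.5) in the top picture and (255.5,290) in the scene picture. I'll triangulate it and check whether the lock is level.

```bash
python3 - <<'E'
from h import *
np.set_printoptions(precision=4,suppress=True)
s=st(); y=.096; e=np.array([np.cos(y),np.sin(y)]); p=np.array(s['eef_pos'])
B=np.array([*(p[:2]+.084*e),p[2]-.0155]); print('pred bow',B)
pix={}
for n in('top','scene'):
    im,d=load(n); u0=project(n,B)[0]; c=u0.round().astype(int); print(n,'pred',u0)
    v,u=np.mgrid[c[1]-12:c[1]+13,c[0]-12:c[0]+13];D=d[v,u].ravel();Q=depthpts(n,np.c_[u.ravel(),v.ravel()],D)
    m=(D>0)&(Q[:,2]>.125)&(Q[:,2]<.18); G=cv2.cvtColor(im,cv2.COLOR_RGB2HSV)[v,u].reshape(-1,3); m&=(G[:,1]<70)&(G[:,2]>90)
    R=(Q[m,:2]-p[:2])@np.c_[e,[-e[1],e[0]]]
    print(' n',m.sum(),'xmax',R[:,0].max(),'bow z',np.median(Q[m][R[:,0]>.079,2]),'y',np.percentile(R[:,1],[2,98]),'zs all',np.median(Q[m,2]))
# brass top / dial tilt from scene
im,d=load('scene');c=project('scene',[*p[:2],.165])[0].round().astype(int);v,u=np.mgrid[c[1]-20:c[1]+25,c[0]-20:c[0]+25];D=d[v,u].ravel();Q=depthpts('scene',np.c_[u.ravel(),v.ravel()],D);G=cv2.cvtColor(im,cv2.COLOR_RGB2HSV)[v,u].reshape(-1,3)
m=(D>0)&(G[:,1]>140)&(G[:,0]>10)&(G[:,0]<30)&(Q[:,2]>.155)&(Q[:,2]<.18);A=np.c_[Q[m,:2]-p[:2],np.ones(m.sum())];print('brass',m.sum(),np.linalg.lstsq(A,Q[m,2],rcond=None)[0],Q[m].mean(0),Q[m,2].std())
def tri(a,b):
    (o1,d1),(o2,d2)=rays('top',a),rays('scene',b);d1,d2=d1[0],d2[0];k=np.linalg.lstsq(np.c_[d1,-d2],o2-o1,rcond=None)[0];P,Q=o1+k[0]*d1,o2+k[1]*d2;return (P+Q)/2,np.linalg.norm(P-Q)
print('tri bow',tri([422.1,217.5],[255.5,290]))
E
```

```text
t 32.06 pos [ 0.4798 -0.2292  0.1702] psi -3.046 F [ 0.6 -0.3 -3.2] Mz -0.026 w 0.0566 g 75.2
pred bow [ 0.5634 -0.2212  0.1547]
top pred [421.6267 216.5457]
 n 56 xmax 0.08769101102078783 bow z 0.15948135783680972 y [-0.0164  0.0187] zs all 0.15938325881990223
scene pred [258.9907 288.9732]
 n 65 xmax 0.08751853147535175 bow z 0.15695550181311257 y [-0.0233  0.0194] zs all 0.15664184390943814
brass 234 [-0.1415 -0.0066  0.1691] [ 0.4958 -0.2272  0.1668] 0.003992911036655068
tri bow (array([ 0.5607, -0.226 ,  0.1498]), np.float64(0.006134201570771962))
```

The lock is level: the bow top measures z 0.158 against 0.1587 predicted, and its reach matches. The loop is centred over the staple. I'll lower it slightly, settle and hand in.

```bash
python3 - <<'E'
from h import *
r.move_straight([.4798,-.2292,.164],speed=.03); r.hold(1.); s=st(); print(abs(s['dq']).max())
print(r.finish_job())
E
```

```text
t 33.41 pos [ 0.4798 -0.2292  0.164 ] psi -3.046 F [-0.9 -0.9 -3.9] Mz 0.053 w 0.0566 g 75.2
0.0025667962678247833
the job is handed in; nothing more can be done
None
```

I opened the padlock as asked (stop, then second click, shackle fully out). At about 33 s I handed the job in with the lock held level, dial up, and its open loop about 33 mm above the staple; no verdict came back.

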